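# Load the grinder's dosing cup and hold the plunger half way

## Robot

A 7-joint arm with a two-finger parallel gripper is mounted at the origin on the work surface. World frame = base frame: x ahead of the robot, y to its left, z up, the work surface at z = 0. Lengths are in m, angles in rad, forces in N, time in s.
With the tool pointing down it reaches from about 0.4 to 0.85 m from the base axis. Payload 4.5 kg.
Tool frame: the origin (TCP) lies at the very end of the fingers, on their centre line; the grasp point (between the pads) lies 19 mm behind it (tcp_to_grasp is the z of the grasp point in the tool frame, in m); z points along the fingers, y is the line along which they close (so a half turn about z gives the same grasp; the last joint's range is limited). The gripper opens to 88 mm and grips with 3 to 60 N. Pads are 18 mm wide; open, the fingers measure 123 mm over their backs; the gripper's body (75 mm by 187 mm) begins 45 mm behind the grasp point.
Start: joints at [-1.1, 0.689, -0.195, 1.565, 0.157, 0.902, -0.215], TCP at [0.264, 0.566, 0.239] pointing down, gripper open.
Joint ranges: [-3.01, 3.01], [-0.46, 2.08], [-1.47, 1.51], [0.13, 2.56], [-1, 4.14], [0.04, 2.09], [-2.66, 2.66]. Speed limits (rad/s): [2.57, 2.57, 3.14, 3.14, 3.14, 3.14, 3.14].

## Interface

Orientations are given as a unit quaternion [x, y, z, w].
In Python, from plant import * gives the robot as it stands. The module is installed in compiled form; this text tells all that it offers.
- The arm moves only by the shell command python3 -m jog 'ROWS' [OPENING] [FORCE]. ROWS is JSON, a list that holds one entry, the list of rows, each a list of 6 numbers: the shift along the tool's x, y, z in m, then the turn, a rotation vector about the tool's x, y, z in rad. In form: [[[dx, dy, dz, ax, ay, az], ...]]. A call has 1 to 12 rows; each row shifts and turns the commanded pose from where the row before left it, along the tool's axes as they then stand; what a row does not reach is not made up. A row lasts 1/8 s, in which the tool goes at most 62.5 mm and 10.7 degrees, less where a joint would pass 70% of its speed; a pose out of reach is approached as far as the arm can. A call with a gripper value outside its range is refused whole. OPENING is the finger opening in m, from 0 to 0.0881, set as the call begins (- or left out, the last holds). The fingers move at their own pace and stop on an object; FORCE is the grip in N (left out, the last holds). Time passes only in rows, so rows that do not move let the fingers close. It gives the time, the measured TCP pose, the force, the opening and the grip force at its end, in the units of the state.
- get_state(): the state, without advancing time (a new reading comes with each control period).
- snapshot(name): name is "side" or "top" or "wrist"; returns a dict with "frame" (480x640x3 uint8, red, green, blue), "mtx" (3x3 intrinsics, pixels), "xyz" and "orientation" of the camera in the world; the wrist camera has in their place "mount" (4x4, takes a point from camera to tool coordinates, whose origin is the TCP and whose axes are the flange's). Camera axes: x right, y down, z forward; pixel columns grow to the right and rows downward; lengths in m; the calibration is good to about 2 mm. A picture is of the moment at which its call begins: read the wrist's pose just before it. There is no depth.
- finish_job(): hands the job in; it is judged then, once.
The state is a dict: "clock": time; "q": joint angles; "qd": joint speeds; "joint_torque": joint torques, N m; "tool_pos": TCP position; "eef_rot": TCP orientation; "contact_force": force on the tool from outside, world axes, zero at the start; "moment": the same for the moment, N m; "opening": opening from 0.0 (shut) to 1.0 (fully open); "finger_force": force on a finger pad.
Only numpy, scipy, OpenCV 4.12 (cv2) and the standard library are available. Lean on these libraries where they do the work, as an engineer would, in place of code of your own. Each camera call takes 0.05 s, during which the arm holds its last target. There are 200 camera calls.

## Task

Stand the empty steel dosing cup upright inside the raised ring in the grinder's open drawer, let go of it, and slide the drawer fully shut. Then press the round spring plunger on top of the grinder about half way down (10 mm of its 20 mm travel) to run it at slow speed, and keep it there: it is a dead-man control, so the job finishes while you are still holding it half pressed. Leave the mug, the hand mill and the carton where they stand.

Things in the scene. Friction and masses are not known exactly. Their poses are not given: they have to be found in the camera images.
- grinder: Fixed grey bench coffee grinder, 210 mm wide, 290 mm deep. Origin at counter height below the middle of its front face; x points from there back through the machine (away from the robot, up to 0.3 rad either way), z up. In mm: front 150 is a flat deck, top 102 up, underside 88, drawer below, plunger on it. Rear 150 high; clear bean hopper on its right half (grinder -y) to 235.
- drawer (a joint): How far the drawer is out towards the robot (grinder -x), in m: 0 shut, 0.12 fully open; starts at 0.10 to 0.12. Stays where left, about 2 N to push. In mm: steel tray, inside 152 wide, 121 deep; floor 15 above the counter, walls up to 45; black front plate 172 wide, 12 thick, 8 to 82 above the counter. A standing cup passes under the deck.
- seat (a point): Centre of the raised ring on the drawer's floor, at floor height (15 mm above the counter); moves with the drawer, axes as the grinder's. The black rubber ring is 5 mm high, 68 mm inside, 76 mm outside diameter; centre 55 mm behind the inner side of the front plate, half way across the drawer.
- lip (a point): Middle of the outer edge of the steel finger lip on the drawer's front plate, 62 mm above the counter; moves with the drawer, axes as the grinder's. The lip is 70 mm wide, 10 mm thick, and stands 17 mm off the plate. With the drawer shut this point is 29 mm in front of the grinder's origin. Pushing it along grinder +x shuts the drawer.
- plunger (a joint): How far the plunger is pressed down, in m: 0 is up, 0.020 is the stop. A spring lifts it: about 4 N starts it moving, 8 N holds it half way (0.010), 12 N reaches the stop.
- plunger_top (a point): Centre of the top face of the plunger's flat round black head, 46 mm diameter and 10 mm thick, 136 mm above the counter when up, 55 mm behind the grinder's front face on the deck's middle line; goes down with the head.
- cup_mid (a point): Centre of the dosing cup, half way up its height: a plain straight-sided round steel cup without handle, open at the top, 52 mm outside diameter, 60 mm high, wall 3 mm, about 120 g. It stands on the counter left or right of the grinder. z is the cup's upward axis.
- mug: Bystander: white ceramic mug with handle, 82 mm diameter, 88 mm high, on the counter on the other side of the grinder from the cup. Origin under its centre.
- carton: Bystander: upright carton 60 x 85 x 150 mm, beyond the work to the left. Origin under its centre.
- mill: Bystander: dark steel hand mill, 52 mm diameter, 170 mm high, beyond the work to the right. Origin under its centre.
There are look-alikes about, which are no part of the job. Of the things that look like the part that bears cup_mid, take the one that is nearest to the robot's base at the start.

How it is judged:
On the way, in this order (a step that is already met when the one before it is completed fails the run):
1. the cup stands upright in the ring in the open drawer, let go (horizontal distance between cup_mid and seat below 0.012 m and z of cup_mid in the frame of seat between 0.026 and 0.0335 m and angle between cup_mid's own z axis and vertical below 0.1 rad and value of joint drawer above 0.03 m and contact force between the fingers and cup below 0.1 N), for 0.2 s.
2. the drawer is fully shut with the cup standing in the ring (horizontal distance between cup_mid and seat below 0.012 m and z of cup_mid in the frame of seat between 0.026 and 0.0335 m and angle between cup_mid's own z axis and vertical below 0.1 rad and value of joint drawer below 0.006 m), for 0.2 s.
3. the plunger is held about half way down (all of step 2 and value of joint plunger between 0.006 and 0.014 m and contact force between any of the fingers, the arm and plunger above 2 N), for 0.5 s.
At the end, for the whole second after the job is handed in: The drawer is shut (within 6 mm) with the cup upright (within 0.1 rad) on its floor inside the ring (centre within 12 mm of the ring's), and the robot itself is holding the plunger 6 to 14 mm down with more than 2 N, all through the last second (all of step 3); the arm keeps its last pose, push and grip.
It fails at once if the mug, mill or carton is moved more than 30 mm (distance of any of mug, mill, carton from where it was at the start of the episode above 0.03 m).
It also fails if it takes over 70 s, if anything falls off the work surface, if the arm or the gripper's body presses on something with over 40 N, if the wrist force passes 120 N, or if a joint passes its speed limit or range.

## Working session

There is one attempt and no reset: what is moved stays moved. The work goes in short steps, Python scripts to look and compute and a shell command to move; the robot and the scene stay as the last step left them, time stands still between calls to the robot, and variables do not carry over. Pictures are saved under pics/ and viewed, at most 10 in all, crops included, and the job is handed in when it is done.

```bash
mkdir -p pics && cat > h.py <<'E'
from plant import *
import numpy as np, cv2, json, time
from scipy.spatial.transform import Rotation as R
def snap(n,fn):
    st=get_state(); s=snapshot(n)
    if 'mount' in s:
        M=np.array(s['mount']); T=np.eye(4); T[:3,:3]=R.from_quat(st['eef_rot']).as_matrix(); T[:3,3]=st['tool_pos']
        W=T@M
    else:
        W=np.eye(4); o=np.array(s['orientation']); W[:3,:3]=o if o.shape==(3,3) else R.from_quat(o).as_matrix(); W[:3,3]=s['xyz']
    cv2.imwrite(f'pics/{fn}.png',s['frame'][:,:,::-1]); np.savez(f'pics/{fn}.npz',W=W,K=np.array(s['mtx']))
def ray(fn,u,v,z):
    d=np.load(f'pics/{fn}.npz'); W,K=d['W'],d['K']
    r=W[:3,:3]@np.linalg.solve(K,[u,v,1]); o=W[:3,3]
    return o+r*(z-o[2])/r[2]
def proj(fn,p):
    d=np.load(f'pics/{fn}.npz'); W,K=d['W'],d['K']
    c=K@(W[:3,:3].T@(np.array(p)-W[:3,3])); return c[:2]/c[2]
def st():
    s=get_state(); print({k:np.round(s[k],4).tolist() for k in ('clock','tool_pos','eef_rot','contact_force','opening','finger_force')})
    print(np.round(R.from_quat(s['eef_rot']).as_matrix(),3))
E
python3 -c "
from h import *
st(); snap('top','top1'); snap('side','side1'); print(get_state()['q'])
for n in('top1','side1'): print(np.load(f'pics/{n}.npz')['W'])"
```

```text
{'clock': 0.0, 'tool_pos': [0.2642, 0.5657, 0.2379], 'eef_rot': [0.2166, 0.9763, -0.0009, -0.0001], 'contact_force': [-0.7851, 0.8316, 0.7656], 'opening': 0.9978, 'finger_force': 0.0}
[[-0.906  0.423 -0.001]
 [ 0.423  0.906 -0.002]
 [-0.    -0.002 -1.   ]]
[-1.10017064  0.68994975 -0.19449689  1.56622515  0.15729345  0.90248051
 -0.21508413]
[[ 0.01202177 -0.99464528  0.10264624  0.48726037]
 [-0.99990263 -0.01268545 -0.0058153   0.02849832]
 [ 0.00708627 -0.10256634 -0.99470093  1.15213294]
 [ 0.          0.          0.          1.        ]]
[[ 0.74670875 -0.49596299  0.44322315 -0.00877579]
 [-0.66509418 -0.5480067   0.50728532 -0.64523189]
 [-0.00870549 -0.67357952 -0.73906349  1.08959713]
 [ 0.          0.          0.          1.        ]]
```

View pics/top1.png

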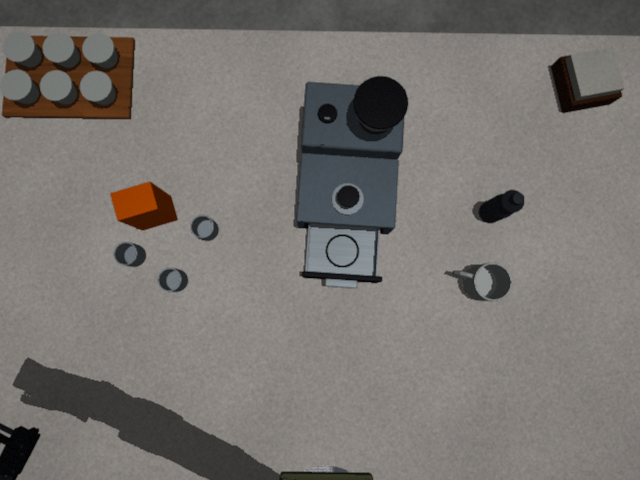

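View pics/side1.png

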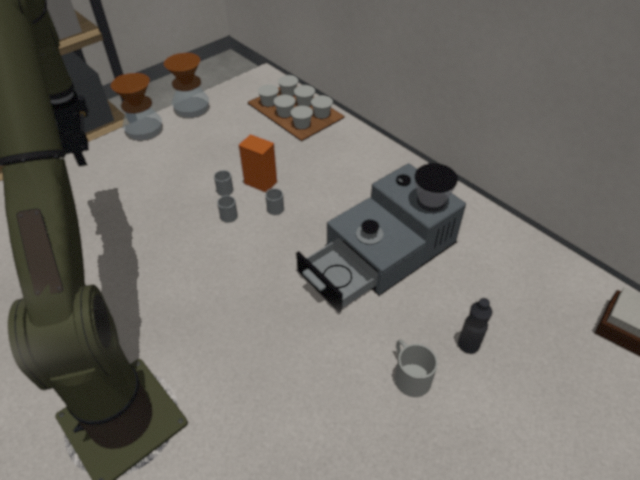

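The top view shows three cups that could be the one I want, at (129,254), (204,228) and (173,280), plus mugs on the board at upper left. The drawer is open with its ring at (342,250), lip at (341,284) and plunger at (348,196). The orange carton is at (145,205), the mill at (500,206) and the mug at (490,282). In the side view the same three cups are at (223,183), (275,202) and (228,209). I'll measure them and check in one close crop.

```bash
python3 -c "
from h import *
for n,u,v,z in [('cupA',129,254,.03),('cupB',204,228,.03),('cupC',173,280,.03),('ring',342,250,.018),('lip',341,287,.062),('plunger',348,196,.136),('carton',145,205,.1),('mug',490,282,.05)]:
  p=ray('top1',u,v,z); print(n,p.round(3),'r',np.hypot(*p[:2]).round(3),'side px',proj('side1',p).round(0))
for u,v,z in [(302,276,.082),(381,280,.082),(297,226,.102),(396,230,.102)]: print(ray('top1',u,v,z).round(4))
a=cv2.imread('pics/top1.png'); c1=cv2.resize(a[205:305,100:230],None,fx=4,fy=4,interpolation=2)[:,:400]
c1=cv2.resize(a[205:305,100:230],(520,400),interpolation=2); c2=cv2.resize(a[180:300,290:350+60],(400,400),interpolation=2)
cv2.imwrite('pics/c1.png',cv2.resize(np.hstack([c1,c2]),(800,348)))"
```

```text
cupA [0.577 0.447 0.03 ] r 0.73 side px [223. 182.]
cupB [0.638 0.282 0.03 ] r 0.698 side px [274. 201.]
cupC [0.52  0.347 0.03 ] r 0.625 side px [227. 209.]
ring [ 0.593 -0.031  0.018] r 0.594 side px [338. 275.]
lip [ 0.509 -0.027  0.062] r 0.509 side px [311. 281.]
plunger [ 0.694 -0.036  0.136] r 0.695 side px [370. 225.]
carton [0.676 0.393 0.1  ] r 0.782 side px [259. 158.]
mug [ 0.524 -0.356  0.05 ] r 0.633 side px [418. 371.]
[0.5306 0.0574 0.082 ]
[ 0.5241 -0.1113  0.082 ]
[0.6353 0.0691 0.102 ]
[ 0.6295 -0.1405  0.102 ]
```

View pics/c1.png

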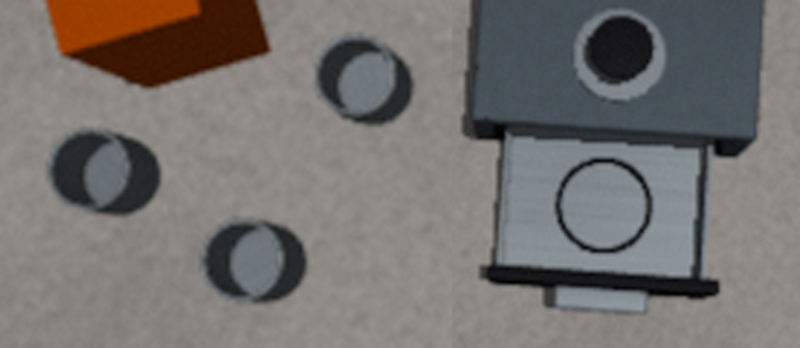

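Cup C, top pixel (173,280), is the nearest to the base at r = 0.625, against 0.70 and 0.73, so I choose it. The crop confirms a plain open cup. Its position (0.52, 0.35) is within reach, and the ring-to-lip spacing and front width match the given sizes. Next I turn the gripper and move over the cup.

```bash
python3 -m jog '[[[0,0,0,0,0,-0.134],[0,0,0,0,0,-0.134],[0,0,0,0,0,-0.134],[-0.033,-0.026,0,0,0,0],[-0.033,-0.026,0,0,0,0],[-0.033,-0.026,0,0,0,0],[-0.033,-0.026,0,0,0,0],[-0.033,-0.026,0,0,0,0],[-0.033,-0.026,0,0,0,0],[-0.033,-0.026,0,0,0,0],[-0.033,-0.026,0,0,0,0],[0,0,0,0,0,0]]]' 0.088 && python3 -c "
from h import *
st(); snap('wrist','w1'); print(np.load('pics/w1.npz')['W'].round(3)); print(proj('w1',(.52,.347,.03)))"
```

```text
clock: 1.6
tool_pos: [0.5244, 0.3448, 0.2379]
eef_rot: [0.021, 1.0, -0.002, 0.001]
contact_force: [-0.6, -0.7, 0.9]
opening: 0.998
finger_force: 0.0
{'clock': 1.6, 'tool_pos': [0.5244, 0.3448, 0.2379], 'eef_rot': [0.0212, 0.9998, -0.0016, 0.0007], 'contact_force': [-0.645, -0.6629, 0.9082], 'opening': 0.9983, 'finger_force': 0.0}
[[-0.999  0.042  0.001]
 [ 0.042  0.999 -0.003]
 [-0.001 -0.003 -1.   ]]
[[ 0.044  0.963  0.264  0.458]
 [ 0.999 -0.042 -0.014  0.349]
 [-0.003  0.265 -0.964  0.385]
 [ 0.     0.     0.     1.   ]]
[317.28792637 203.36200982]
```

View pics/w1.png

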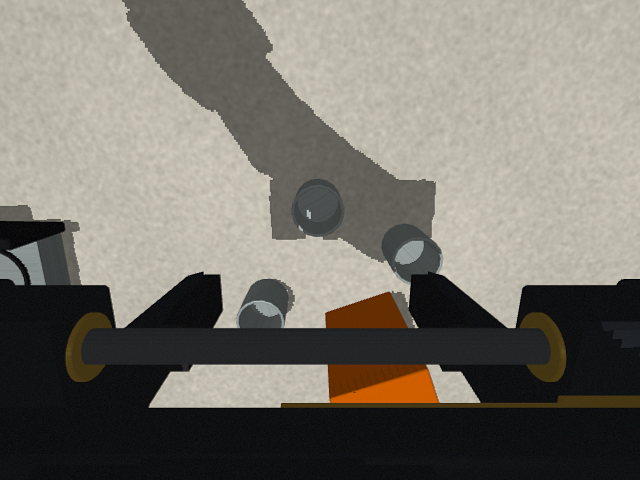

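Wrist view: the chosen cup is at about (318,208), spanning columns 292–343 and rows 180–237. The other two are at (412,253) and (262,305), with the carton behind. I fit the cup's outline to these extents.

```bash
python3 -c "
from h import *
from scipy.optimize import least_squares
t=np.linspace(0,6.28,73)
def ext(x,y):
  P=[proj('w1',(x+.026*np.cos(a),y+.026*np.sin(a),z)) for a in t for z in(0,.06)]; P=np.array(P); return np.r_[P.min(0),P.max(0)]
m=np.array([292,180,343.5,237])
r=least_squares(lambda p:ext(*p)-m,[.52,.347],diff_step=1e-3); print(r.x,r.fun)"
```

```text
[0.52356169 0.34720296] [-0.92389774 -0.99424737  0.92274536  0.96227403]
```

```bash
python3 -m jog '[[[0.001,0.002,0.035,0,0,0],[0,0,0.035,0,0,0],[0,0,0.035,0,0,0],[0,0,0.035,0,0,0],[0,0,0.035,0,0,0],[0,0,0.035,0,0,0],[0,0,0,0,0,0]]]' 0.088 && python3 -m jog '[[[0,0,0,0,0,0],[0,0,0,0,0,0],[0,0,0,0,0,0],[0,0,0,0,0,0],[0,0,0,0,0,0],[0,0,0,0,0,0]]]' 0.03 15
```

```text
clock: 2.52
tool_pos: [0.5168, 0.3516, 0.0264]
eef_rot: [0.016, 1.0, -0.001, -0.003]
contact_force: [-0.7, 0.4, 0.1]
opening: 0.998
finger_force: 0.0
clock: 3.28
tool_pos: [0.5205, 0.3503, 0.0295]
eef_rot: [0.018, 1.0, -0.001, 0.0]
contact_force: [-1.0, -3.0, 5.8]
opening: 0.585
finger_force: 15.0
```

```bash
python3 -m jog '[[[0,0,-0.02,0,0,0],[0,0,-0.045,0,0,0],[0,0,-0.045,0,0,0],[0,0,-0.045,0,0,0],[0,0,-0.045,0,0,0],[0,0,0,0,0,0]]]' - 15 && python3 -m jog '[[[-0.011,-0.02,0,0,0,0],[-0.011,-0.04,0,0,0,0],[-0.011,-0.04,0,0,0,0],[-0.011,-0.04,0,0,0,0],[-0.012,-0.04,0,0,0,0],[-0.012,-0.04,0,0,0,0],[-0.011,-0.04,0,0,0,0],[-0.011,-0.04,0,0,0,0],[-0.011,-0.04,0,0,0,0],[-0.011,-0.037,0,0,0,0],[0,0,0,0,0,0],[0,0,0,0,0,0]]]' && python3 -c "
from h import *
st(); snap('wrist','w2'); print(proj('w2',(.593,-.031,.015)))"
```

```text
clock: 4.03
tool_pos: [0.5217, 0.3537, 0.2338]
eef_rot: [0.017, 1.0, 0.004, 0.003]
contact_force: [-1.2, 0.6, -1.9]
opening: 0.59
finger_force: 15.0
clock: 5.52
tool_pos: [0.6182, -0.0279, 0.2282]
eef_rot: [0.017, 1.0, 0.001, -0.001]
contact_force: [0.6, 0.7, -1.3]
opening: 0.593
finger_force: 15.0
{'clock': 5.525, 'tool_pos': [0.6182, -0.0279, 0.2282], 'eef_rot': [0.0168, 0.9999, 0.0008, -0.0006], 'contact_force': [0.5945, 0.7454, -1.317], 'opening': 0.5934, 'finger_force': 14.9995}
[[-0.999  0.034 -0.001]
 [ 0.034  0.999  0.002]
 [ 0.001  0.002 -1.   ]]
[310.64703305 183.71140096]
```

View pics/w2.png

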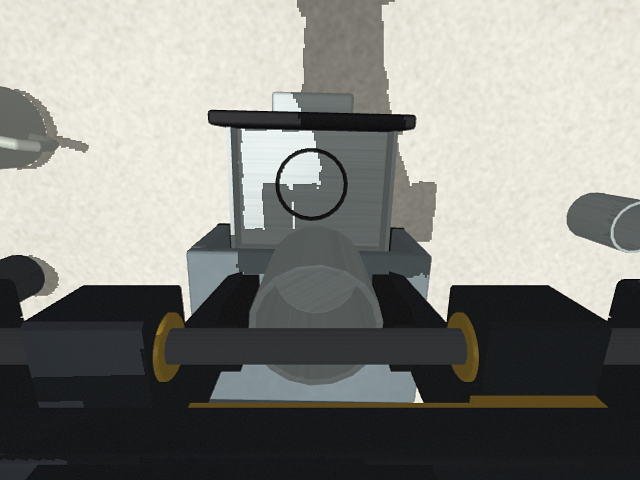

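Wrist view: ring centred at (311,184). The held cup is upright between the fingers, columns 249–383, rows 227–384. The drawer plate is at rows 110–130.

```bash
python3 -c "
from h import *
from scipy.optimize import least_squares
t=np.linspace(0,6.28,73); z0=.2282-.0295
def ext(x,y):
  P=np.array([proj('w2',(x+.026*np.cos(a),y+.026*np.sin(a),z)) for a in t for z in(z0,z0+.06)]); return np.r_[P.min(0),P.max(0)]
m=np.array([249,227,383,384])
r=least_squares(lambda p:ext(*p)-m,[.62,-.028],diff_step=1e-3); print('cup',r.x,r.fun)
s=ray('w2',311,184.5,.019); print('seat',s)
a,b=ray('w2',208,116,.082),ray('w2',415,122,.082); print(a,b,np.linalg.norm(a-b),'yaw',np.arctan2(a[0]-b[0],-(a[1]-b[1])))
a,b=ray('w2',274,95,.067),ray('w2',352,95,.067); print('lip',(a+b)/2,np.linalg.norm(a-b))
W=np.c_[R.from_quat(get_state()['eef_rot']).as_matrix()]
d=np.r_[s[:2]-r.x,0]; print('tool delta',W.T@d)"
```

```text
cup [ 0.62036735 -0.02727424] [-0.70185274 -1.39349044  0.70505775  1.29878589]
seat [ 0.59337627 -0.03060057  0.019     ]
[ 0.52732627 -0.11163632  0.082     ] [0.5379725  0.05772871 0.082     ] 0.16969930804004513 yaw -0.06277706369828685
lip [ 0.51245119 -0.02526981  0.067     ] 0.06603526127237132
tool delta [ 2.68693216e-02 -4.19784266e-03  1.95828735e-05]
```

```bash
python3 -m jog '[[[0.014,-0.002,0,0,0,0],[0.013,-0.002,0,0,0,0],[0,0,0.03,0,0,0],[0,0,0.035,0,0,0],[0,0,0.035,0,0,0],[0,0,0.03,0,0,0],[0,0,0.025,0,0,0],[0,0,0.01,0,0,0],[0,0,0,0,0,0],[0,0,0,0,0,0],[0,0,0,0,0,0]]]'
```

```text
clock: 6.95
tool_pos: [0.5925, -0.0323, 0.0647]
eef_rot: [0.017, 1.0, 0.0, 0.001]
contact_force: [-0.3, 0.5, -1.2]
opening: 0.594
finger_force: 15.0
```

```bash
python3 -m jog '[[[0.001,0.001,0.007,0,0,0],[0,0,0.006,0,0,0],[0,0,0.005,0,0,0],[0,0,0.002,0,0,0],[0,0,0,0,0,0],[0,0,0,0,0,0]]]'
```

```text
clock: 7.7
tool_pos: [0.5916, -0.0314, 0.0444]
eef_rot: [0.017, 1.0, -0.0, 0.001]
contact_force: [-0.9, 0.0, 5.5]
opening: 0.593
finger_force: 15.0
```

```bash
python3 -m jog '[[[0,0,0,0,0,0],[0,0,0,0,0,0],[0,0,0,0,0,0],[0,0,0,0,0,0]]]' 0.076 && python3 -m jog '[[[0,0,-0.01,0,0,0],[0,0,-0.02,0,0,0],[0,0,-0.03,0,0,0],[0,0,-0.04,0,0,0],[0,0,-0.04,0,0,0],[0,0,-0.04,0,0,0],[0.02,0,0,0,0,0],[0.04,0,0,0,0,0],[0.04,0,0,0,0,0],[0.03,0,0,0,0,0],[0,0,0,0,0,0]]]' && python3 -c "
from h import *
st(); snap('wrist','w3')"
```

```text
clock: 8.2
tool_pos: [0.5907, -0.0313, 0.0436]
eef_rot: [0.017, 1.0, 0.0, -0.0]
contact_force: [0.7, -0.0, 0.6]
opening: 0.861
finger_force: 0.0
clock: 9.57
tool_pos: [0.4588, -0.0271, 0.2244]
eef_rot: [0.017, 1.0, -0.001, -0.001]
contact_force: [0.4, 0.0, 1.0]
opening: 0.86
finger_force: 0.0
{'clock': 9.575, 'tool_pos': [0.4588, -0.0271, 0.2244], 'eef_rot': [0.017, 0.9999, -0.0005, -0.0007], 'contact_force': [0.3583, 0.0021, 0.9883], 'opening': 0.8599, 'finger_force': 0.0}
[[-0.999  0.034 -0.001]
 [ 0.034  0.999 -0.001]
 [ 0.001 -0.001 -1.   ]]
```

View pics/w3.png

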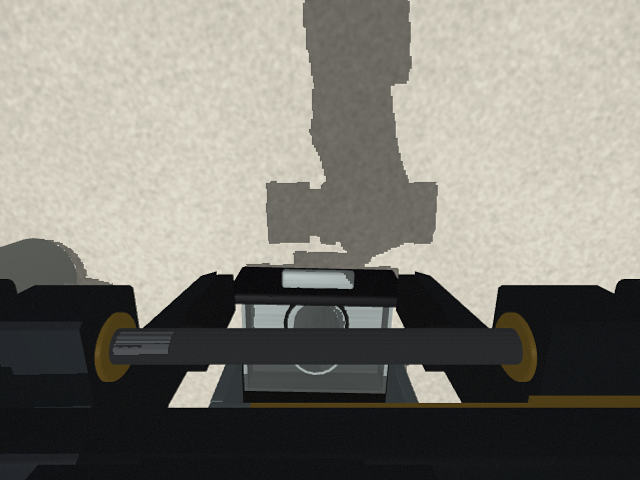

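Wrist view: the cup stands inside the ring at (316,335), with the lip at (318,279). Next I close the fingers, lower in front of the lip and push.

```bash
python3 -m jog '[[[0,0,0.02,0,0,0],[0,0,0.035,0,0,0],[0,0,0.035,0,0,0],[0,0,0.035,0,0,0],[0,0,0.03,0,0,0],[0,0,0.02,0,0,0],[0,0,0,0,0,0],[0,0,0,0,0,0]]]' 0 20 && python3 -m jog '[[[-0.015,0,0,0,0,0],[-0.015,0,0,0,0,0],[-0.005,0,0,0,0,0],[-0.005,0,0,0,0,0],[-0.008,0,0,0,0,0],[-0.01,0,0,0,0,0],[-0.01,0,0,0,0,0],[-0.01,0,0,0,0,0],[-0.01,0,0,0,0,0],[0,0,0,0,0,0]]]'
```

```text
clock: 10.62
tool_pos: [0.4622, -0.0267, 0.0491]
eef_rot: [0.017, 1.0, 0.0, 0.001]
contact_force: [-0.5, -0.4, 0.2]
opening: 0.003
finger_force: 0.0
clock: 11.88
tool_pos: [0.5509, -0.0292, 0.0488]
eef_rot: [0.017, 1.0, 0.001, 0.002]
contact_force: [0.1, 0.7, 0.3]
opening: 0.003
finger_force: 0.0
```

```bash
python3 -m jog '[[[-0.008,0,0,0,0,0],[-0.008,0,0,0,0,0],[-0.008,0,0,0,0,0],[-0.006,0,0,0,0,0],[-0.004,0,0,0,0,0],[-0.002,0,0,0,0,0]]]' && python3 -m jog '[[[-0.002,0,0,0,0,0],[-0.002,0,0,0,0,0],[-0.002,0,0,0,0,0]]]' && python3 -c "
from h import *
st(); snap('top','top2')
a=cv2.imread('pics/top2.png'); cv2.imwrite('pics/c2.png',cv2.resize(a[60:300,270:430],(400,600),interpolation=2))"
```

```text
clock: 12.62
tool_pos: [0.5851, -0.0311, 0.0487]
eef_rot: [0.017, 1.0, 0.0, 0.0]
contact_force: [-1.1, 0.9, 0.9]
opening: 0.006
finger_force: 0.8
clock: 13.0
tool_pos: [0.5908, -0.0315, 0.0487]
eef_rot: [0.017, 1.0, -0.0, -0.0]
contact_force: [-2.3, -0.6, -0.3]
opening: 0.004
finger_force: 0.8
{'clock': 13.0, 'tool_pos': [0.5908, -0.0315, 0.0487], 'eef_rot': [0.0174, 0.9998, -0.0001, -0.0001], 'contact_force': [-2.2859, -0.5869, -0.3072], 'opening': 0.0039, 'finger_force': 0.7985}
[[-0.999  0.035 -0.   ]
 [ 0.035  0.999 -0.   ]
 [ 0.    -0.    -1.   ]]
```

View pics/c2.png

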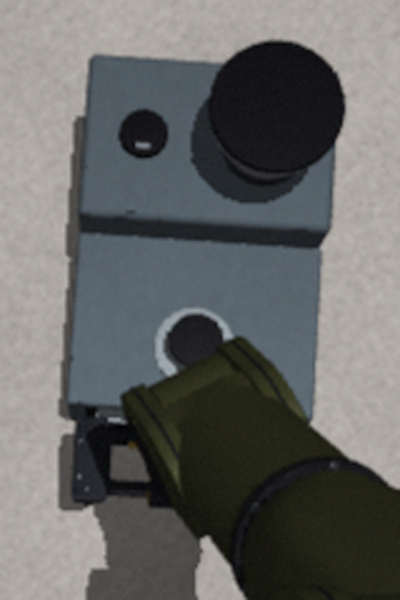

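The top view is mostly hidden by the arm. The plunger head at crop (194,341) is clear. I keep pushing in small steps until the force climbs at the stop.

```bash
python3 -m jog '[[[-0.002,0,0,0,0,0],[-0.002,0,0,0,0,0],[0,0,0,0,0,0]]]' && python3 -m jog '[[[-0.002,0,0,0,0,0],[-0.002,0,0,0,0,0],[0,0,0,0,0,0]]]'
```

```text
clock: 13.42
tool_pos: [0.5952, -0.0317, 0.0487]
eef_rot: [0.017, 1.0, 0.0, 0.0]
contact_force: [-0.1, 0.5, -0.4]
opening: 0.007
finger_force: 0.3
clock: 13.8
tool_pos: [0.5992, -0.0318, 0.0487]
eef_rot: [0.017, 1.0, -0.0, 0.0]
contact_force: [-0.4, -0.7, 0.2]
opening: 0.004
finger_force: 0.4
```

```bash
python3 -m jog '[[[-0.002,0,0,0,0,0],[-0.002,0,0,0,0,0],[0,0,0,0,0,0]]]' && python3 -m jog '[[[-0.002,0,0,0,0,0],[-0.001,0,0,0,0,0],[0,0,0,0,0,0]]]'
```

```text
clock: 14.18
tool_pos: [0.6007, -0.0319, 0.0486]
eef_rot: [0.017, 1.0, -0.0, -0.002]
contact_force: [-6.1, -0.3, 4.6]
opening: 0.005
finger_force: 3.0
clock: 14.55
tool_pos: [0.6007, -0.0319, 0.0486]
eef_rot: [0.017, 1.0, -0.001, -0.005]
contact_force: [-11.4, 0.1, 9.9]
opening: 0.008
finger_force: 6.0
```

```bash
python3 -m jog '[[[0.01,0,0,0,0,0],[0.02,0,0,0,0,0],[0,0,-0.03,0,0,0],[0,0,-0.05,0,0,0],[0,0,-0.05,0,0,0],[0,0,-0.05,0,0,0],[0,0,-0.03,0,0,0],[0,0,0,0,0,0]]]' && python3 -m jog '[[[-0.02,0,0,0,0,0],[-0.03,0,0,0,0,0],[-0.03,0,0,0,0,0],[-0.04,0,0,0,0,0],[-0.04,0,0,0,0,0],[0,0,0,0,0,0],[0,0,0,0,0,0]]]' && python3 -c "
from h import *
st(); snap('wrist','w4')"
```

```text
clock: 15.55
tool_pos: [0.5782, -0.0303, 0.2615]
eef_rot: [0.017, 1.0, 0.0, 0.004]
contact_force: [-0.6, -0.4, 0.4]
opening: 0.005
finger_force: 0.0
clock: 16.42
tool_pos: [0.7348, -0.0361, 0.2572]
eef_rot: [0.017, 1.0, -0.0, -0.001]
contact_force: [0.6, -0.5, 0.0]
opening: 0.004
finger_force: 0.0
{'clock': 16.425, 'tool_pos': [0.7348, -0.0361, 0.2572], 'eef_rot': [0.0171, 0.9999, -0.0, -0.0012], 'contact_force': [0.6038, -0.4691, 0.0271], 'opening': 0.004, 'finger_force': 0.0}
[[-0.999  0.034 -0.002]
 [ 0.034  0.999  0.   ]
 [ 0.002 -0.    -1.   ]]
```

View pics/w4.png

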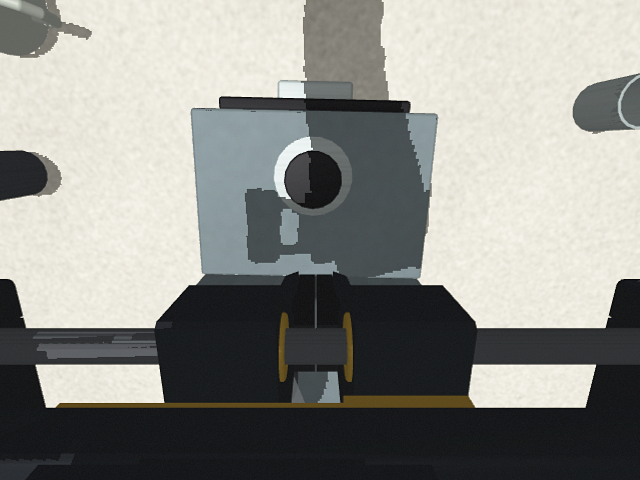

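The drawer looks shut against the face, with the plate at rows 97–110. The lip's front edge is at (315,81), the deck's front edge at about row 110, and the plunger head at (313,180), diameter about 57 px.

```bash
python3 -c "
from h import *
p=ray('w4',313,180,.136); print('plunger',p, 46/ (1e3*np.linalg.norm(ray('w4',284.5,180,.136)-ray('w4',341.5,180,.136))))
l=ray('w4',315,81,.067); print('lip',l)
a,b=ray('w4',191,108,.102),ray('w4',437,114,.102); print('front',a,b,(a+b)/2,np.linalg.norm(a-b))
f=(a+b)/2; x=np.array([.9992,-.04]); print('lip to front',(f-l)[:2]@x,'plunger to front',(p-f)[:2]@x)
s=get_state(); print(R.from_quat(s['eef_rot']).as_matrix().T@(p-np.array(s['tool_pos'])))"
```

```text
plunger [ 0.69605156 -0.03600107  0.136     ] 1.0283511676379955
lip [ 0.61316064 -0.03146386  0.067     ]
front [ 0.63604153 -0.1362559   0.102     ] [0.64820088 0.07006617 0.102     ] [ 0.64212121 -0.03309487  0.102     ] 0.20668006396606514
lip to front 0.02900263635980017 plunger to front 0.054003455818421676
[ 0.03834902 -0.00104976  0.12192231]
```

Lip to front is 29.0 mm, so the drawer is shut. The plunger sits 54 mm behind the front, where 55 is expected. Next I go above the plunger.

```bash
python3 -m jog '[[[0.013,0,0,0,0,0],[0.013,0,0,0,0,0],[0.013,-0.001,0,0,0,0],[0,0,0.03,0,0,0],[0,0,0.035,0,0,0],[0,0,0.03,0,0,0],[0,0,0.015,0,0,0],[0,0,0,0,0,0],[0,0,0,0,0,0]]]' && python3 -m jog '[[[0,0,0.005,0,0,0],[0,0,0.004,0,0,0],[0,0,0.004,0,0,0],[0,0,0,0,0,0]]]'
```

```text
clock: 17.6
tool_pos: [0.6975, -0.0359, 0.1502]
eef_rot: [0.017, 1.0, 0.0, 0.001]
contact_force: [-0.0, -0.4, -0.2]
opening: 0.004
finger_force: 0.0
clock: 18.1
tool_pos: [0.6968, -0.0361, 0.1359]
eef_rot: [0.017, 1.0, -0.0, 0.0]
contact_force: [-1.0, -0.6, 3.7]
opening: 0.005
finger_force: 1.9
```

Contact came at z ≈ 0.136 with 3.7 N, as expected. Now I press 10 mm.

```bash
python3 -m jog '[[[0,0,0.003,0,0,0],[0,0,0.003,0,0,0],[0,0,0.003,0,0,0],[0,0,0.001,0,0,0],[0,0,0,0,0,0],[0,0,0,0,0,0]]]'
```

```text
clock: 18.85
tool_pos: [0.6968, -0.0361, 0.1265]
eef_rot: [0.017, 1.0, -0.0, 0.0]
contact_force: [-2.5, -0.1, 8.2]
opening: 0.008
finger_force: 3.8
```

8.2 N at z = 0.1265, which is about 9.5 mm down. I hold there for a second, then check and hand in.

```bash
python3 -m jog '[[[0,0,0,0,0,0],[0,0,0,0,0,0],[0,0,0,0,0,0],[0,0,0,0,0,0],[0,0,0,0,0,0],[0,0,0,0,0,0],[0,0,0,0,0,0],[0,0,0,0,0,0]]]' && python3 -c "
from plant import *
s=get_state(); print(s['tool_pos'],s['contact_force'])
if abs(s['tool_pos'][2]-.126)<.002 and 6.5<s['contact_force'][2]<10: print(finish_job())"
```

```text
clock: 19.85
tool_pos: [0.6968, -0.036, 0.1265]
eef_rot: [0.017, 1.0, -0.0, 0.0]
contact_force: [-2.2, 0.1, 7.2]
opening: 0.005
finger_force: 3.8
[ 0.69681964 -0.03604588  0.12652188] [-2.22064982  0.07578415  7.19994945]
the job is handed in; nothing more can be done
None
```

I set the cup in the ring, shut the drawer, and handed the job in at about 20 s while holding the plunger about 9.5 mm down at 7–8 N; no verdict came back, and I couldn't see the cup once the drawer was shut.

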